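# Tip a lid blank over against the bench stop

## Robot

A 7-joint arm with a two-finger parallel gripper is mounted at the origin on the work surface. World frame = base frame: x ahead of the robot, y to its left, z up, the work surface at z = 0. Lengths are in m, angles in rad, forces in N, time in s.
With the tool pointing down it reaches from about 0.4 to 0.85 m from the base axis. Payload 4.5 kg.
Tool frame: the origin (TCP) lies midway between the tips of the shut fingers; the grasp point (between the pads) lies 19 mm behind it; z points along the fingers, x is the direction in which the jaws open and shut, and the axes are right-handed (so a half turn about z gives the same grasp; the last joint's range is limited). The gripper opens to 88 mm and grips with 3 to 60 N. Pads are 18 mm wide; open, the fingers measure 123 mm over their backs; the gripper's body (75 mm by 187 mm) begins 45 mm behind the grasp point.
Start: joints at [1.338, 0.689, -0.195, 1.565, 0.157, 0.902, -0.215], TCP at [0.165, -0.603, 0.239] pointing down, gripper open.
Joint ranges: [-3.01, 3.01], [-0.46, 2.08], [-1.47, 1.51], [0.13, 2.56], [-1, 4.14], [0.04, 2.09], [-2.66, 2.66]. Speed limits (rad/s): [2.57, 2.57, 3.14, 3.14, 3.14, 3.14, 3.14].

## Interface

Orientations are given as a unit quaternion [x, y, z, w].
In Python, from plant import r gives the robot as it stands. The module is installed in compiled form; this text tells all that it offers.
- The arm moves only by the tool play_rows, never from a script. Its argument "increments" is a list of rows, each a list of 7 numbers: the opening, from 0 (shut) to 1 (fully open), then the shift along the tool's x, y, z in mm, then the turn, a rotation vector about the tool's x, y, z in rad. In form: [[hand, dx, dy, dz, wx, wy, wz], ...]. A call has exactly 8 rows; each row shifts and turns the pose as measured when the row begins, along the tool's axes as they then stand; what a row does not reach is not made up. A row lasts 1/8 s, in which the tool goes at most 62.5 mm and 10.7 degrees, less where a joint would pass 70% of its speed; a pose out of reach is approached as far as the arm can. A call is refused whole if a number of a shift passes 62.5 or a number of a turn 0.188, either way. A call with a gripper value outside its range is refused whole. The fingers move at their own pace and stop on an object; "grip_force" is the grip in N (left out, the last holds). Time passes only in rows, so rows that do not move let the fingers close, or fill a call up. It gives the time, the measured TCP pose, the force and the opening at its end, in the units of the state.
- r.get_state(): the state, without advancing time (a new reading comes with each control period).
- r.snapshot(name): name is "side" or "top"; returns the picture (384x512x3 uint8, red, green, blue); there is no depth.
- r.get_calibration(name): a dict with "fx", "fy", "cx", "cy" (pixels), "R" (3x3) and "t" (3): a world point X has camera coordinates R X + t. Camera axes: x right, y down, z forward; pixel columns grow to the right and rows downward; lengths in m; the calibration is good to about 2 mm. A picture is of the moment at which its call begins. get_calibration takes no time and is no camera call.
- r.finish_job(): hands the job in, once; it reports no verdict.
The state is a dict: "clock": time; "q": joint angles; "qd": joint speeds; "joint_torque": joint torques, N m; "tool_pos": TCP position; "eef_rot": TCP orientation; "contact_force": force on the tool from outside, world axes, zero at the start; "moment": the same for the moment, N m; "opening": opening from 0.0 (shut) to 1.0 (fully open).
Only numpy, scipy, OpenCV 4.12 (cv2) and the standard library are available. Lean on these libraries where they do the work, as an engineer would, in place of code of your own. Each camera call takes 0.05 s, during which the arm holds its last target.

## Task

Turn the flat wooden lid blank over on the bench without picking it up: with the fingertips push it along the bench into the steel-faced stop until its far edge climbs the face and it stands leaning there, let it lean a moment, then reach behind its raised edge and tip it back the way it came, so that it lies flat on the open bench in front of the stop with its grooved underside up. Leave the finial, the bowl and the jar alone.

Things in the scene. Friction and masses are not known exactly. Their poses are not given: they have to be found in the camera images.
- stop: Fixed stop, 170 mm wide (y). Origin on the bench, middle of the toe of its slippery steel face; x level into the stop (the way to push), z up. Face rises from bench level at x 0: 25 degrees to x 5 mm, 45 to x 9 (6 high), 58 to x 12.5, 72 to the top rim at x 21.5 mm, 40 mm high. Wooden block behind: 37 mm high to x 43, 14 mm high to x 66. No side walls.
- blank: Loose pale wood plate, 70 (x) by 90 (y) by 8 mm (z), 45 g, origin at its centre. Starts flat before the stop, a 90 mm side roughly facing it, plain face (+z) up; a dark ring groove 52 mm across is on the underside. With its lower edge pushed home to the toe of the stop it leans on the rim by itself, 60 to 70 degrees steep, upper edge about 62 mm high, 25 mm past the rim.
- finial: Turned wooden finial, 42 mm across and 62 mm tall, standing; origin at the middle of its underside. Bystander.
- bowl: Small turned wooden bowl, 100 mm across and 40 mm tall; origin at the middle of its underside. Bystander.
- wax: Amber glass jar with a steel cap, 60 mm across and 55 mm tall; origin at the middle of its underside. Bystander.
Things that resemble listed ones, but are neither listed nor needed, are in the scene too. Several things have the shape of the blank; the one meant has the colours described above.

How it is judged:
By the outcome, as a careful person would: the job done as asked, in the order asked, and still so for the second after the job is handed in, with the robot touching nothing.
It also fails if it takes over 48 s, if anything falls off the work surface, if the arm or the gripper's body presses on something with over 40 N, if the wrist force passes 120 N, or if a joint passes its speed limit or range.

## Working session

There is one attempt and no reset: what is moved stays moved. The work goes in short steps, Python scripts to look and compute and a tool call to move; the robot and the scene stay as the last step left them, time stands still between calls to the robot, and variables do not carry over. Pictures are saved under pics/ and viewed, and the job is handed in when it is done.

Besides the shell and the picture viewer there is one more tool, called after ">>>" by a JSON object that holds its "fn" and its "kwargs". play_rows: Moves the arm, as the interface text tells. Its arguments: {"type":"object","properties":{"increments":{"type":"array"},"grip_force":{"type":"number"}},"required":["increments"]}

```bash
mkdir -p pics; python3 - <<'E'
from plant import r
import cv2
for n in ("top","side"):
    im=r.snapshot(n); cv2.imwrite(f"pics/{n}0.png",im[:,:,::-1])
    c=r.get_calibration(n); print(n,c)
print(r.get_state())
E
```

```text
top {'fx': 492.62624661249293, 'fy': 492.62624661249293, 'cx': 258.158284717138, 'cy': 190.97959305605045, 'R': array([[ 0.00798661, -0.99996491, -0.00253   ],
       [-0.98787173, -0.00749763, -0.15509107],
       [ 0.15506665,  0.00373796, -0.98789694]]), 't': array([0.03790372, 0.50903781, 1.22137361])}
side {'fx': 379.6744629764188, 'fy': 379.6744629764188, 'cx': 258.4985859157928, 'cy': 196.9748546786492, 'R': array([[ 0.99761059, -0.06698446,  0.01691717],
       [-0.04071401, -0.76783226, -0.63935592],
       [ 0.05581646,  0.63713947, -0.7687248 ]]), 't': array([-0.50495939,  0.06633054,  0.94581403])}
{'clock': 0.1, 'q': array([ 1.33778905,  0.68988936, -0.19452081,  1.56623752,  0.15731926,
        0.90253597, -0.21508001]), 'qd': array([-6.10012824e-04, -1.79276930e-03, -9.04075633e-04, -1.95644837e-03,
       -7.18425846e-04,  1.86953394e-06, -7.02606139e-04]), 'joint_torque': array([-3.21746775e-03, -5.28496706e+01, -1.27151694e+00, -1.53837061e+01,
       -5.25766541e-02,  1.95464585e-03,  6.91236141e-05]), 'tool_pos': array([ 0.16458181, -0.60234203,  0.23799765]), 'eef_rot': array([ 7.94907796e-01, -6.06729671e-01, -7.07520659e-04, -4.50038127e-04]), 'contact_force': array([-0.32521381, -0.34263624, -0.039157  ]), 'moment': array([-0.04230254, -0.05523793,  0.03749201]), 'opening': 1.002529227622185}
```

View pics/top0.png

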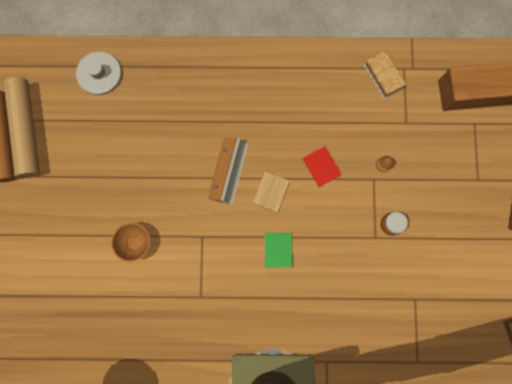

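View pics/side0.png

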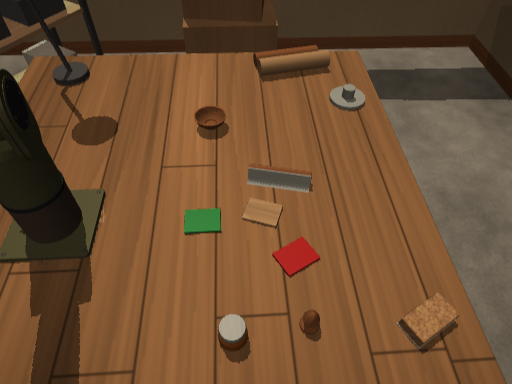

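The objects shaped like the blank are pale wood at top (272,192), red (322,166), green (279,250) and a cork block (385,74). The pale wood one fits the description. I'll confirm it in a crop and measure it.

```bash
cat > h.py <<'E'
import numpy as np, cv2
from plant import r
def px2w(n,uv,z):
    c=r.get_calibration(n); R=np.array(c["R"]);t=np.array(c["t"])
    d=R.T@np.array([(uv[0]-c["cx"])/c["fx"],(uv[1]-c["cy"])/c["fy"],1]); o=-R.T@t
    return o+d*(z-o[2])/d[2]
def w2px(n,X):
    c=r.get_calibration(n); p=np.array(c["R"])@X+c["t"]
    return np.array([c["fx"]*p[0]/p[2]+c["cx"],c["fy"]*p[1]/p[2]+c["cy"]])
def crop(n,src,u0,v0,u1,v1,s,out):
    im=cv2.imread(src)[v0:v1,u0:u1]; cv2.imwrite(out,cv2.resize(im,None,fx=s,fy=s,interpolation=cv2.INTER_CUBIC))
E
python3 - <<'E'
from h import *
crop("top","pics/top0.png",200,125,300,220,6,"pics/ct.png")
crop("side","pics/side0.png",230,150,330,240,6,"pics/cs.png")
E
```

```text
(no output)
```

View pics/ct.png

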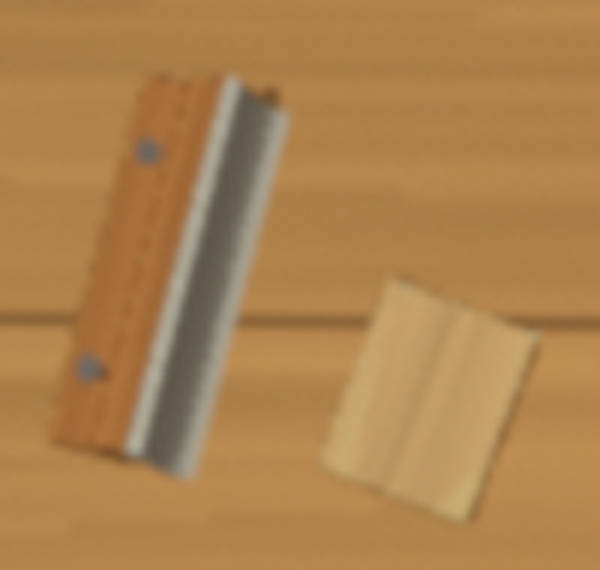

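View pics/cs.png

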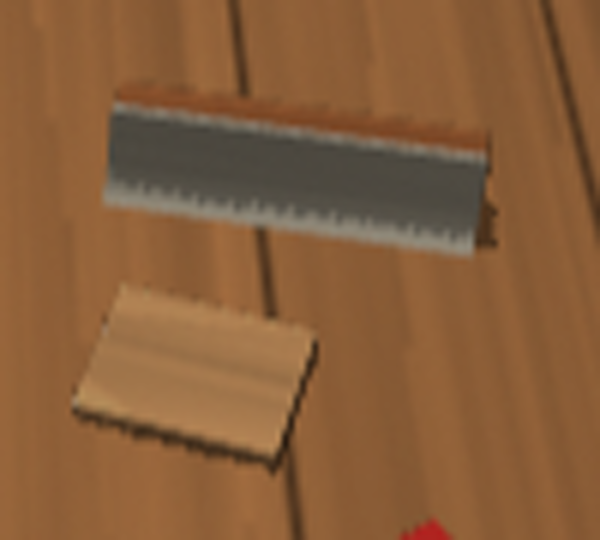

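The crops confirm it: a pale wood plate, plain face up. Its top-view corners are near (266,172), (290,180), (278,212) and (254,202). The toe of the stop runs (248,144)–(232,204).

```bash
python3 - <<'E'
from h import *
def top(u,v,z): return px2w("top",(200+(u+.5)/6-.5,125+(v+.5)/6-.5),z)
def sd(u,v,z): return px2w("side",(230+(u+.5)/6-.5,150+(v+.5)/6-.5),z)
P=[top(*p,.008) for p in [(398,280),(540,333),(470,522),(322,462)]]
Q=[sd(*p,.008) for p in [(122,287),(318,340),(275,460),(75,403)]]
for n,S in (("top",P),("side",Q)):
    print(n,np.round(S,4).tolist(),[round(float(np.linalg.norm(S[i]-S[(i+1)%4])),4) for i in range(4)],np.mean(S,0).round(4))
A,B=top(288,115,0),top(192,478,0)
print("toe top",A,B,np.linalg.norm(A-B))
d=(A-B)[:2];print(np.degrees(np.arctan2(d[1],d[0])))
A,B=sd(473,255,0),sd(105,204,0)
print("toe side",A,B,np.linalg.norm(A-B))
d=(A-B)[:2];print(np.degrees(np.arctan2(d[1],d[0])))
for f in (P,Q):
  for i in range(4):
    d=(f[i]-f[(i+1)%4])[:2];print(i,np.degrees(np.arctan2(d[1],d[0])))
E
```

```text
top [[0.5666, 0.0219, 0.008], [0.5434, -0.0406, 0.008], [0.4597, -0.01, 0.008], [0.4855, 0.0546, 0.008]] [0.0666, 0.0891, 0.0695, 0.0874] [0.5138 0.0065 0.008 ]
side [[0.4869, 0.0524, 0.008], [0.5698, 0.0182, 0.008], [0.5452, -0.0438, 0.008], [0.4638, -0.0099, 0.008]] [0.0896, 0.0667, 0.0881, 0.0665] [0.5164 0.0042 0.008 ]
toe top [0.64298216 0.07140611 0.        ] [0.47909732 0.1116518  0.        ] 0.16875413531031352
-13.797265544039968
toe side [0.64605015 0.06934643 0.        ] [4.82063935e-01 1.08689397e-01 1.11022302e-16] 0.16863970248395935
-13.49120010693099
0 69.59722697904857
1 -20.074093525192936
2 -111.78991797730602
3 158.0439851267307
0 157.6026257764955
1 68.37427911450467
2 -22.59228861731366
3 -110.33106489316562
```

```bash
cat >> h.py <<'E'
from scipy.spatial.transform import Rotation as Ro
O=np.array([.5640,.0894,0]); a=np.radians(76.35)
XS=np.array([np.cos(a),np.sin(a),0]); YS=np.array([-np.sin(a),np.cos(a),0]); Z=np.array([0,0,1.])
S=np.c_[XS,YS,Z]           # stop->world
def toW(p): return O+S@(np.array(p)/1000)
def toS(X): return S.T@(np.array(X)-O)*1000
RT0=np.c_[-YS,-XS,-Z]       # tool x=-y_s, tool y=-x_s, down
def tilt(deg): # rotate tool about y_s by deg (positive: fingers (tool z) swing toward -x_s... )
    return Ro.from_rotvec(np.radians(deg)*YS).as_matrix()@RT0
def plan(way,hand,step=60,rs=.18,n=None):
    """way: list of (pos in stop mm, R). prints rows"""
    s=r.get_state(); p=np.array(s["tool_pos"]);R=Ro.from_quat(s["eef_rot"]).as_matrix()
    rows=[]
    for k,(tp,TR) in enumerate(way):
        tw=toW(tp)
        rv=Ro.from_matrix(R.T@TR).as_rotvec(); d=np.linalg.norm(tw-p)*1000
        m=max(1,int(np.ceil(max(d/step,np.abs(rv).max()/rs))))
        for i in range(m):
            dl=R.T@(tw-p)*1000/(m-i); rv=Ro.from_matrix(R.T@TR).as_rotvec()/(m-i)
            row=[hand]+np.round(dl,1).tolist()+np.round(rv,3).tolist(); rows.append(row)
            p=p+R@np.round(dl,1)/1000; R=R@Ro.from_rotvec(np.round(rv,3)).as_matrix()
    while len(rows)%8: rows.append([hand,0,0,0,0,0,0])
    for i in range(0,len(rows),8): print(str(rows[i:i+8]).replace(" ",""))
def st():
    s=r.get_state(); R=Ro.from_quat(s["eef_rot"]).as_matrix()
    print("t",round(s["clock"],2),"stop-frame",toS(s["tool_pos"]).round(1),"z tool",(S.T@R[:,2]).round(3),"x tool",(S.T@R[:,0]).round(3),"F",(S.T@s["contact_force"]).round(2),"q",np.round(s["q"],2),"op",round(s["opening"],3))
def shot(n,out):
    im=r.snapshot(n); cv2.imwrite(out,im[:,:,::-1])
E
python3 - <<'E'
from h import *
st(); print(toW([-158,27,0]))
plan([([-158,27,120],RT0)],.35,step=55)
E
```

```text
t 0.1 stop-frame [-766.5  224.9  238. ] z tool [ 0.001  0.001 -1.   ] x tool [-0.875 -0.484 -0.002] F [-0.41  0.24 -0.04] q [ 1.34  0.69 -0.19  1.57  0.16  0.9  -0.22] op 1.003
[ 0.50047615 -0.05776562  0.        ]
[[0.35,-36.4,-39.0,9.9,-0.0,0.0,-0.089],[0.35,-32.8,-42.0,9.9,-0.0,0.0,-0.089],[0.35,-28.9,-44.8,9.9,-0.0,0.0,-0.089],[0.35,-24.8,-47.2,9.9,-0.0,0.0,-0.089],[0.35,-20.5,-49.2,9.9,-0.0,0.0,-0.089],[0.35,-16.1,-50.8,9.9,-0.0,0.0,-0.089],[0.35,-11.5,-52.1,9.9,-0.0,0.0,-0.089],[0.35,-6.8,-52.9,9.9,-0.0,0.0,-0.089]]
[[0.35,-2.1,-53.3,9.9,-0.0,0.0,-0.088],[0.35,2.7,-53.2,9.9,-0.0,0.0,-0.089],[0.35,7.3,-52.8,9.8,-0.001,0.001,-0.088],[0.35,12.0,-51.9,9.8,-0.0,0.0,-0.089],[0.35,0,0,0,0,0,0],[0.35,0,0,0,0,0,0],[0.35,0,0,0,0,0,0],[0.35,0,0,0,0,0,0]]
```

>>> {"fn": "play_rows", "kwargs": {"increments": [[0.35, -36, -39, 10, 0, 0, -0.089], [0.35, -33, -42, 10, 0, 0, -0.089], [0.35, -29, -45, 10, 0, 0, -0.089], [0.35, -25, -47, 10, 0, 0, -0.089], [0.35, -20.5, -49, 10, 0, 0, -0.089], [0.35, -16, -51, 10, 0, 0, -0.089], [0.35, -11.5, -52, 10, 0, 0, -0.089], [0.35, -7, -53, 10, 0, 0, -0.089]]}}

```text
clock: 1.1
tool_pos: [0.3895, -0.2319, 0.1539]
eef_rot: [0.958, -0.286, 0.0, 0.001]
contact_force: [1.7, -0.9, 1.0]
opening: 0.357
```

```bash
python3 - <<'E'
from h import *
st()
plan([([-158,27,100],RT0),([-158,27,15],RT0)],.35,step=60)
E
```

```text
t 1.1 stop-frame [-353.4   93.8  153.9] z tool [-0.001 -0.    -1.   ] x tool [-0.335 -0.942  0.001] F [-0.44 -1.9   0.99] q [ 0.59  0.63 -0.24  2.15  0.37  0.4  -0.53] op 0.357
[[0.35,-0.7,-51.6,13.4,0.0,-0.0,-0.085],[0.35,3.7,-51.5,13.4,0.0,-0.0,-0.086],[0.35,8.2,-51.0,13.5,0.001,-0.0,-0.085],[0.35,12.5,-50.1,13.5,0.0,-0.001,-0.086],[0.35,0.0,-0.0,42.5,0.0,0.0,0.0],[0.35,0.0,-0.0,42.5,0.0,0.0,0.0],[0.35,0,0,0,0,0,0],[0.35,0,0,0,0,0,0]]
```

>>> {"fn": "play_rows", "kwargs": {"increments": [[0.35, -1, -52, 13.5, 0, 0, -0.085], [0.35, 4, -51.5, 13.5, 0, 0, -0.086], [0.35, 8, -51, 13.5, 0, 0, -0.085], [0.35, 12.5, -50, 13.5, 0, 0, -0.086], [0.35, 0, 0, 40, 0, 0, 0], [0.35, 0, 0, 40, 0, 0, 0], [0.35, 0, 0, 0, 0, 0, 0], [0.35, 0, 0, 0, 0, 0, 0]]}}

```text
clock: 2.1
tool_pos: [0.5071, -0.0443, 0.0153]
eef_rot: [0.994, -0.108, 0.002, -0.001]
contact_force: [0.0, -0.2, 0.2]
opening: 0.351
```

```bash
python3 - <<'E'
from h import *
st()
shot("top","pics/top1.png");shot("side","pics/side1.png")
crop("side","pics/side1.png",200,140,330,240,6,"pics/cs1.png")
crop("top","pics/top1.png",200,125,320,240,5,"pics/ct1.png")
plan([([-158,27,2.5],RT0)],.35,step=60)
E
```

```text
t 2.1 stop-frame [-143.3   23.8   15.3] z tool [ 0.003 -0.004 -1.   ] x tool [ 0.022 -1.     0.004] F [-0.21 -0.09  0.16] q [ 0.06  0.93 -0.11  2.05  0.5   0.18 -0.71] op 0.351
[[0.35,-3.9,14.6,13.2,-0.004,-0.005,0.022],[0.35,0,0,0,0,0,0],[0.35,0,0,0,0,0,0],[0.35,0,0,0,0,0,0],[0.35,0,0,0,0,0,0],[0.35,0,0,0,0,0,0],[0.35,0,0,0,0,0,0],[0.35,0,0,0,0,0,0]]
```

View pics/cs1.png

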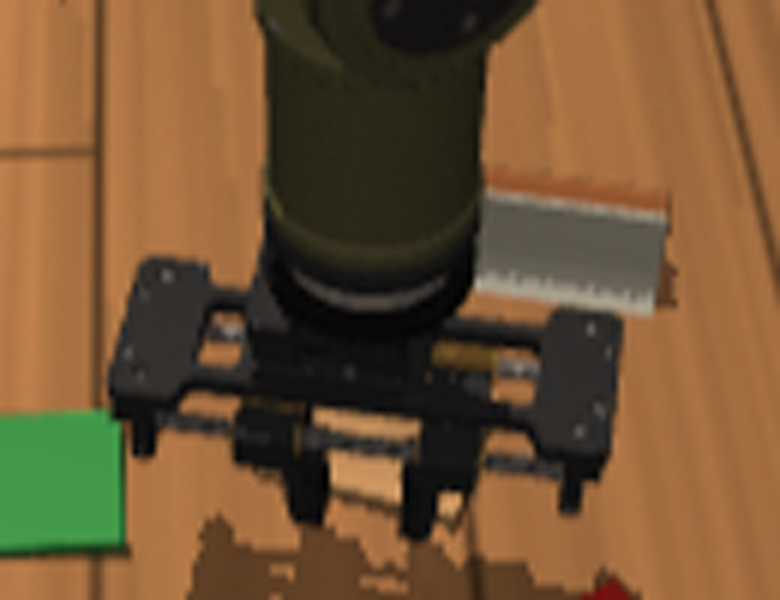

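View pics/ct1.png

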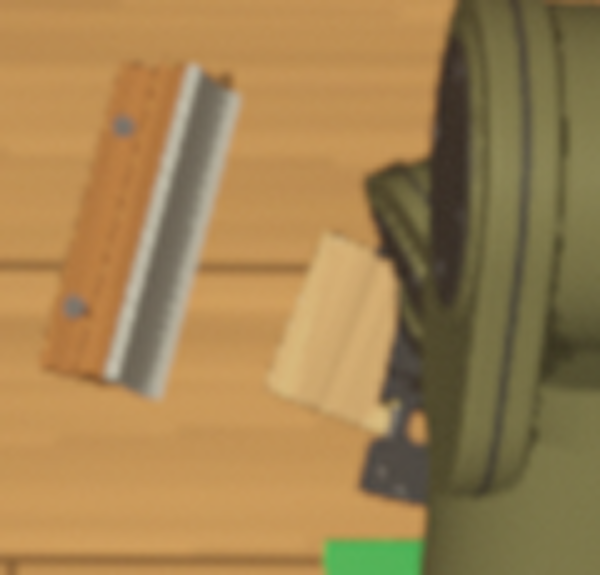

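The fingers stand just short of the blank's near edge at z 15. The blank hasn't moved. I'll back off 15 mm, then lower to the bench.

>>> {"fn": "play_rows", "kwargs": {"increments": [[0.35, -3, 14, 0, -0.004, -0.005, 0.022], [0.35, 0, 0, 5, 0, 0, 0], [0.35, 0, 0, 4, 0, 0, 0], [0.35, 0, 0, 2, 0, 0, 0], [0.35, 0, 0, 1, 0, 0, 0], [0.35, 0, 0, 0, 0, 0, 0], [0.35, 0, 0, 0, 0, 0, 0], [0.35, 0, 0, 0, 0, 0, 0]]}}

```text
clock: 3.2
tool_pos: [0.5023, -0.0593, 0.0053]
eef_rot: [0.993, -0.121, 0.002, 0.0]
contact_force: [-0.5, -0.0, 0.2]
opening: 0.35
```

```bash
python3 - <<'E'
from h import *
st()
E
```

```text
t 3.2 stop-frame [-159.    24.8    5.3] z tool [ 0.    -0.003 -1.   ] x tool [-0.004 -1.     0.003] F [-0.13  0.43  0.24] q [ 0.08  0.95 -0.09  2.06  0.5   0.15 -0.71] op 0.35
```

>>> {"fn": "play_rows", "kwargs": {"increments": [[0.35, 0, 0, 3, 0, 0, 0], [0.35, 0, 0, 1.5, 0, 0, 0], [0.35, 0, -12, 0, 0, 0, 0], [0.35, 0, -12, 0, 0, 0, 0], [0.35, 0, -12, 0, 0, 0, 0], [0.35, 0, -12, 0, 0, 0, 0], [0.35, 0, -12, 0, 0, 0, 0], [0.35, 0, 0, 0, 0, 0, 0]]}}

```text
clock: 4.2
tool_pos: [0.5182, 0.0053, 0.0006]
eef_rot: [0.993, -0.119, 0.002, -0.001]
contact_force: [-0.6, -0.6, -0.7]
opening: 0.351
```

```bash
python3 - <<'E'
from h import *
st()
shot("top","pics/top2.png");shot("side","pics/side2.png")
crop("side","pics/side2.png",200,140,330,240,6,"pics/cs2.png")
crop("top","pics/top2.png",200,125,320,240,5,"pics/ct2.png")
E
```

```text
t 4.2 stop-frame [-92.5  24.6   0.6] z tool [ 0.002 -0.004 -1.   ] x tool [-0.001 -1.     0.004] F [-0.76  0.4  -0.67] q [-0.04  0.96 -0.09  2.02  0.45  0.17 -0.78] op 0.351
```

View pics/ct2.png

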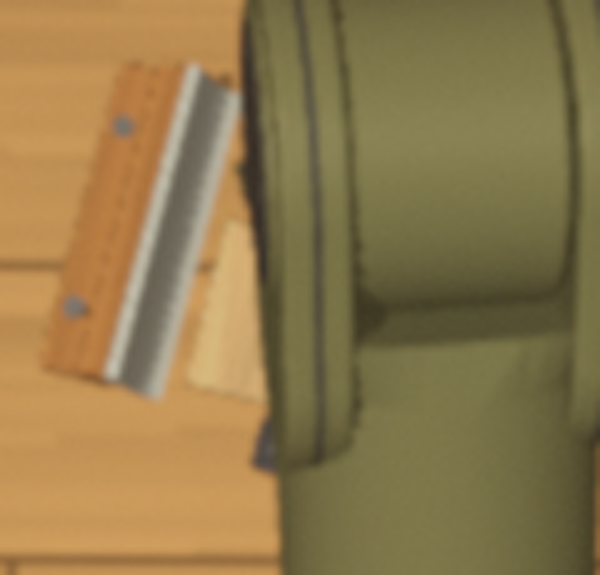

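The blank is now parallel to the stop, about 12 mm from the toe. I'll keep pushing, in smaller steps.

>>> {"fn": "play_rows", "kwargs": {"increments": [[0.35, 0, -6, -1, 0, 0, 0], [0.35, 0, -8, 0, 0, 0, 0], [0.35, 0, -8, 0, 0, 0, 0], [0.35, 0, -8, 0, 0, 0, 0], [0.35, 0, -8, 0, 0, 0, 0], [0.35, 0, -8, 0, 0, 0, 0], [0.35, 0, -4, 0, 0, 0, 0], [0.35, 0, 0, 0, 0, 0, 0]]}}

```text
clock: 5.3
tool_pos: [0.5301, 0.0542, 0.0015]
eef_rot: [0.993, -0.121, 0.001, 0.0]
contact_force: [-0.3, -0.1, 0.4]
opening: 0.349
```

```bash
python3 - <<'E'
from h import *
st()
shot("top","pics/top3.png");shot("side","pics/side3.png")
crop("side","pics/side3.png",200,120,330,220,6,"pics/cs3.png")
crop("top","pics/top3.png",200,125,320,240,5,"pics/ct3.png")
E
```

```text
t 5.3 stop-frame [-42.2  24.6   1.5] z tool [-0.001 -0.003 -1.   ] x tool [-0.005 -1.     0.003] F [-0.21  0.23  0.41] q [-0.13  0.97 -0.1   1.98  0.41  0.21 -0.83] op 0.349
```

View pics/ct3.png

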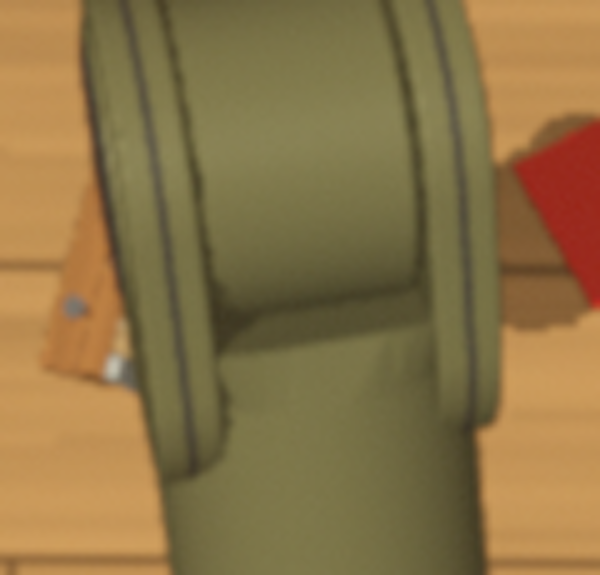

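View pics/cs3.png

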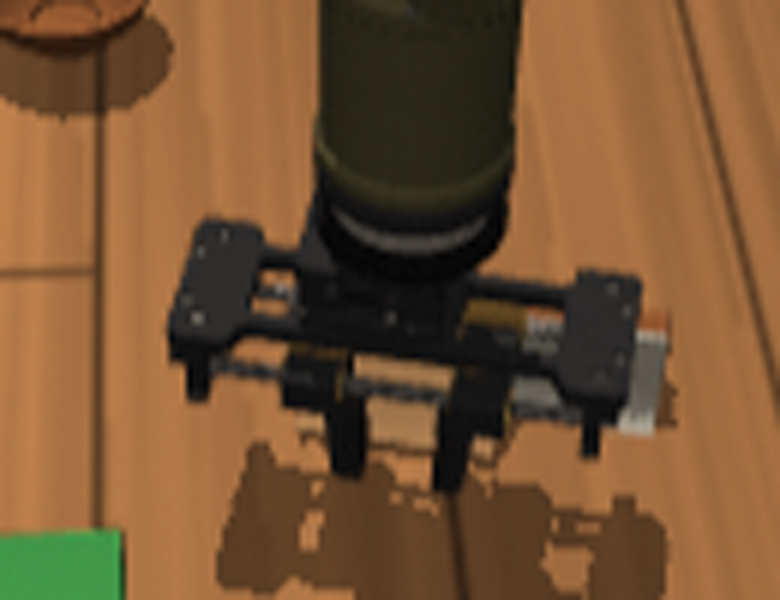

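The far edge has climbed the face, with both fingers behind the near edge. I'll tilt the hand back slightly to keep the gripper body clear, then push most of the remaining distance.

>>> {"fn": "play_rows", "kwargs": {"increments": [[0.35, 0, 0, -1.5, 0.15, 0, 0], [0.35, 0, -4, 0, 0, 0, 0], [0.35, 0, -5, 0, 0, 0, 0], [0.35, 0, -5, 0, 0, 0, 0], [0.35, 0, -4, 0, 0, 0, 0], [0.35, 0, -2, 0, 0, 0, 0], [0.35, 0, 0, 0, 0, 0, 0], [0.35, 0, 0, 0, 0, 0, 0]]}}

```text
clock: 6.4
tool_pos: [0.5353, 0.0755, 0.0062]
eef_rot: [0.99, -0.119, 0.011, -0.074]
contact_force: [-0.3, 0.5, 1.1]
opening: 0.351
```

```bash
python3 - <<'E'
from h import *
st()
shot("side","pics/side4.png")
crop("side","pics/side4.png",200,120,330,220,6,"pics/cs4.png")
E
```

```text
t 6.4 stop-frame [-20.3  24.6   6.2] z tool [ 0.149 -0.004 -0.989] x tool [-0.002 -1.     0.004] F [0.42 0.37 1.06] q [-0.    0.97 -0.24  2.    0.41  0.14 -0.77] op 0.351
```

View pics/cs4.png

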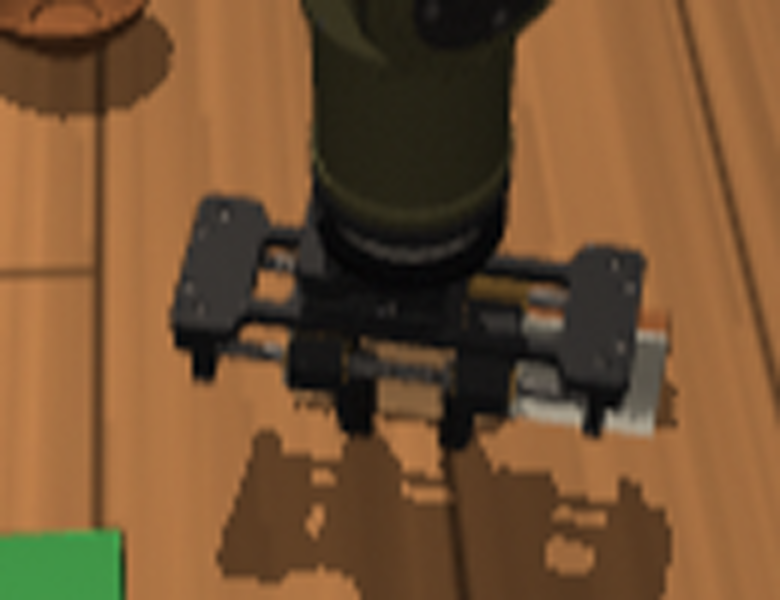

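>>> {"fn": "play_rows", "kwargs": {"increments": [[0.35, 0, 1.5, 3, 0, 0, 0], [0.35, 0, -3, 0.5, 0, 0, 0], [0.35, 0, -3, 0.5, 0, 0, 0], [0.35, 0, -2, 0.3, 0, 0, 0], [0.35, 0, 0, 0, 0, 0, 0], [0.35, 0, 0, 0, 0, 0, 0], [0.35, 0, 0, 0, 0, 0, 0], [0.35, 0, 0, 0, 0, 0, 0]]}}

```text
clock: 7.45
tool_pos: [0.5368, 0.0822, 0.0025]
eef_rot: [0.99, -0.12, 0.011, -0.074]
contact_force: [0.3, 0.0, 0.2]
opening: 0.346
```

```bash
python3 - <<'E'
from h import *
st()
E
```

```text
t 7.45 stop-frame [-13.4  24.7   2.5] z tool [ 0.148 -0.004 -0.989] x tool [-0.002 -1.     0.003] F [ 0.1  -0.28  0.2 ] q [-0.02  0.98 -0.23  1.99  0.4   0.14 -0.78] op 0.346
```

>>> {"fn": "play_rows", "kwargs": {"increments": [[0.35, 0, 8, 0, 0, 0, 0], [0.35, 0, 30, 0, 0, 0, 0], [0.35, 0, 40, -10, 0, 0, 0], [0.35, 0, 30, -40, -0.075, 0, 0], [0.35, 0, 10, -55, -0.075, 0, 0], [0.35, 0, 0, -55, 0, 0, 0], [0.35, 0, 0, -30, 0, 0, 0], [0.35, 0, 0, 0, 0, 0, 0]]}}

```text
clock: 8.45
tool_pos: [0.5087, -0.0357, 0.1824]
eef_rot: [0.993, -0.116, 0.01, -0.01]
contact_force: [0.8, 0.5, -0.9]
opening: 0.344
```

```bash
python3 - <<'E'
from h import *
st()
shot("top","pics/top5.png");shot("side","pics/side5.png")
crop("side","pics/side5.png",200,120,330,220,6,"pics/cs5.png")
crop("top","pics/top5.png",200,125,320,240,5,"pics/ct5.png")
E
```

```text
t 8.45 stop-frame [-134.6   24.2  182.4] z tool [ 0.023 -0.017 -1.   ] x tool [ 0.006 -1.     0.017] F [ 0.7  -0.61 -0.87] q [ 0.22  0.64 -0.37  1.98  0.38  0.57 -0.63] op 0.344
```

View pics/cs5.png

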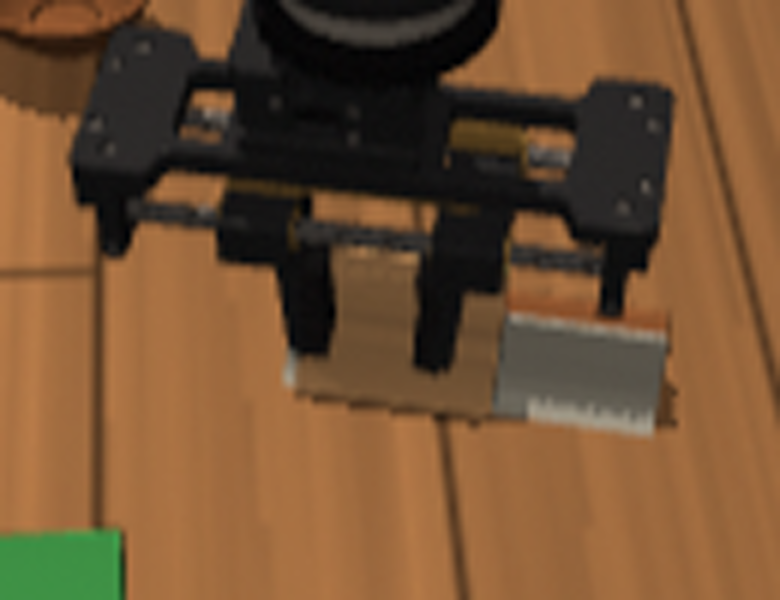

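View pics/ct5.png

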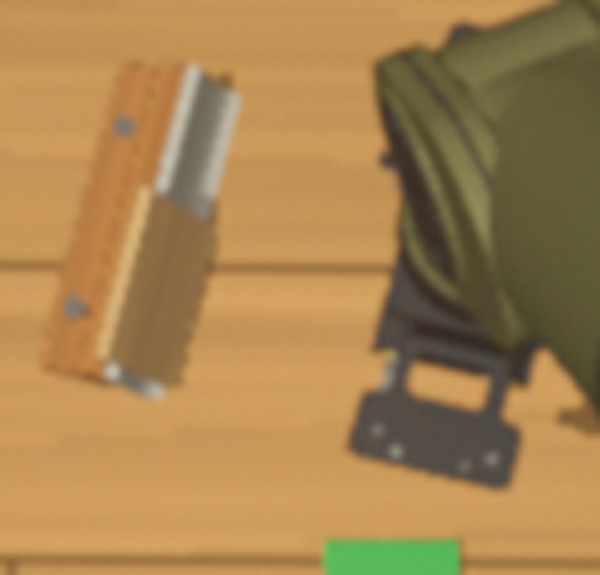

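The blank is leaning on the rim by itself. In the top view its raised edge is the light strip from (230,163) to (221,196). Next I'll measure it.

```bash
python3 - <<'E'
from h import *
f=lambda u,v,z: toS(px2w("top",(200+(u+.5)/5-.5,125+(v+.5)/5-.5),z)).round(1)
print("raised",f(142,186,.062),f(98,355,.062),f(152,190,.0655),f(107,360,.0655)); print("low",f(218,215,.004),f(180,387,.004))
plan([([-90,26,170],RT0),([55,26,150],RT0),([62,26,95],RT0),([62,26,49],RT0)],.35,step=52)
E
```

```text
raised [32.4 -8.2 62. ] [31.9 81.1 62. ] [26.5 -6.8 65.5] [26.5 82.8 65.5]
low [ -4.  -14.2   4. ] [-7.5 79.9  4. ]
[[0.35,-0.2,-44.7,11.1,-0.022,-0.013,0.007],[0.35,0.0,-48.3,6.7,0.0,0.0,-0.0],[0.35,0.0,-48.4,6.6,0.0,0.0,-0.0],[0.35,0.0,-48.3,6.7,0.0,0.0,-0.0],[0.35,0.0,-3.5,27.5,0.0,0.0,-0.0],[0.35,0.0,-3.5,27.5,0.0,0.0,-0.0],[0.35,0.0,-0.1,46.0,0.0,0.0,-0.0],[0.35,0,0,0,0,0,0]]
```

>>> {"fn": "play_rows", "kwargs": {"increments": [[0.35, -4, -45, 11, -0.022, -0.013, 0], [0.35, -4, -48, 7, 0, 0, 0], [0.35, -4, -48, 7, 0, 0, 0], [0.35, 0, -45, 7, 0, 0, 0], [0.35, 0, -4, 20, 0, 0, 0], [0.35, 0, 0, 25, 0, 0, 0], [0.35, 0, 0, 15, 0, 0, 0], [0.35, 0, 0, 0, 0, 0, 0]]}}

```text
clock: 9.55
tool_pos: [0.5323, 0.1532, 0.0712]
eef_rot: [0.993, -0.116, -0.011, 0.006]
contact_force: [0.1, -0.7, -0.2]
opening: 0.348
```

```bash
python3 - <<'E'
from h import *
st()
plan([([60,36,52],RT0)],.35,step=30)
E
```

```text
t 9.55 stop-frame [54.5 45.8 71.2] z tool [-0.015  0.02  -1.   ] x tool [ 0.005 -1.    -0.02 ] F [-0.64 -0.21 -0.21] q [-0.23  0.86 -0.23  1.88  0.4   0.47 -0.98] op 0.348
[[0.35,10.2,-5.7,19.0,0.015,0.02,0.005],[0.35,0,0,0,0,0,0],[0.35,0,0,0,0,0,0],[0.35,0,0,0,0,0,0],[0.35,0,0,0,0,0,0],[0.35,0,0,0,0,0,0],[0.35,0,0,0,0,0,0],[0.35,0,0,0,0,0,0]]
```

>>> {"fn": "play_rows", "kwargs": {"increments": [[0.35, 9, -4, 0, 0.015, 0.02, 0.005], [0.35, 0, 0, 8, 0, 0, 0], [0.35, 0, 0, 8, 0, 0, 0], [0.35, 0, 0, 2, 0, 0, 0], [0.35, 0, 0, 0, 0, 0, 0], [0.35, 0, 5, 0, 0, 0, 0], [0.35, 0, 7, 0, 0, 0, 0], [0.35, 0, 0, 0, 0, 0, 0]]}}

```text
clock: 10.55
tool_pos: [0.5411, 0.1415, 0.0536]
eef_rot: [0.993, -0.12, 0.002, -0.001]
contact_force: [-0.0, 0.4, 0.1]
opening: 0.349
```

```bash
python3 - <<'E'
from h import *
st()
shot("side","pics/side6.png")
crop("side","pics/side6.png",200,120,330,220,6,"pics/cs6.png")
E
```

```text
t 10.55 stop-frame [45.2 34.5 53.6] z tool [ 0.002 -0.005 -1.   ] x tool [-0.003 -1.     0.005] F [0.35 0.1  0.11] q [-0.22  0.89 -0.2   1.9   0.43  0.39 -0.98] op 0.349
```

View pics/cs6.png

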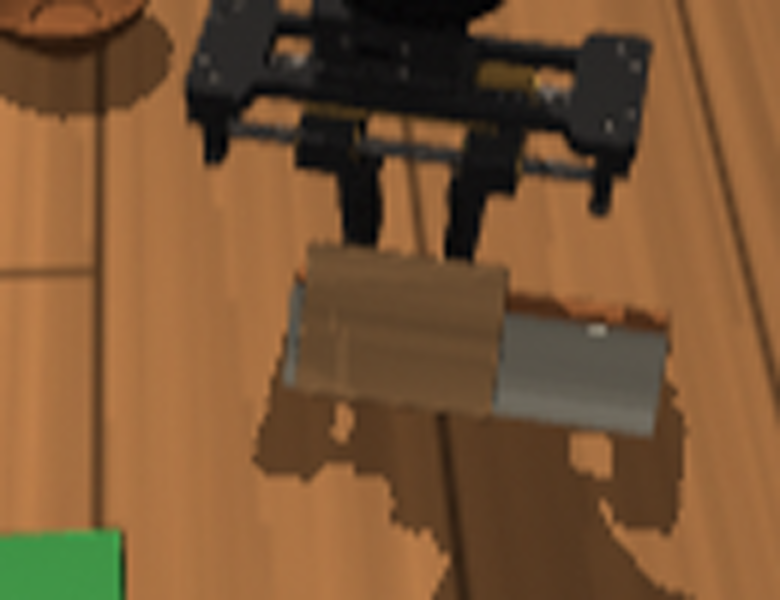

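The fingers stand behind the raised edge, above the block. I'll tip the blank back at a steady pace.

>>> {"fn": "play_rows", "kwargs": {"increments": [[0.35, 0, 8, 0, 0, 0, 0], [0.35, 0, 9, 0, 0, 0, 0], [0.35, 0, 9, 0, 0, 0, 0], [0.35, 0, 9, 0, 0, 0, 0], [0.35, 0, 9, 0, 0, 0, 0], [0.35, 0, 8, 0, 0, 0, 0], [0.35, 0, 5, 0, 0, 0, 0], [0.35, 0, 0, 0, 0, 0, 0]]}}

```text
clock: 11.6
tool_pos: [0.5267, 0.082, 0.0536]
eef_rot: [0.993, -0.12, 0.003, -0.001]
contact_force: [0.5, -1.0, -0.4]
opening: 0.351
```

```bash
python3 - <<'E'
from h import *
st()
shot("side","pics/side7.png")
crop("side","pics/side7.png",200,120,330,220,6,"pics/cs7.png")
E
```

```text
t 11.6 stop-frame [-16.   34.5  53.6] z tool [ 0.002 -0.005 -1.   ] x tool [-0.003 -1.     0.005] F [-0.88 -0.71 -0.36] q [-0.13  0.87 -0.19  1.98  0.47  0.33 -0.94] op 0.351
```

View pics/cs7.png

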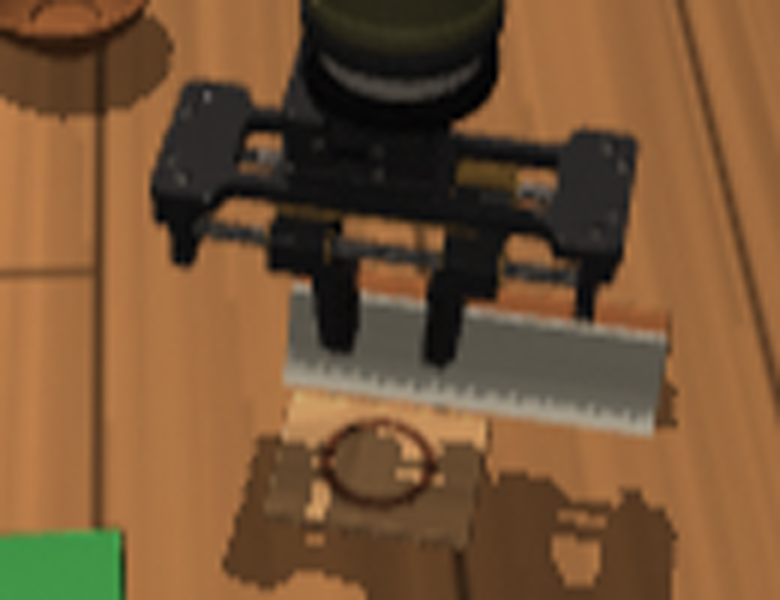

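The blank lies flat with its ring groove up, just in front of the toe. I'll lift the arm clear and check.

>>> {"fn": "play_rows", "kwargs": {"increments": [[0.35, 0, 0, -20, 0, 0, 0], [0.35, 0, 0, -40, 0, 0, 0], [0.35, 0, 0, -50, 0, 0, 0], [0.35, 0, 50, -30, 0, 0, 0], [0.35, 0, 60, -20, 0, 0, 0], [0.35, 0, 60, 0, 0, 0, 0], [0.35, 0, 60, 0, 0, 0, 0], [0.35, 0, 20, 0, 0, 0, 0]]}}

```text
clock: 12.65
tool_pos: [0.47, -0.1611, 0.2182]
eef_rot: [0.993, -0.114, 0.006, -0.003]
contact_force: [0.0, 0.0, -0.7]
opening: 0.351
```

>>> {"fn": "play_rows", "kwargs": {"increments": [[0.35, 30, 40, 0, 0, 0, 0], [0.35, 0, 0, 0, 0, 0, 0], [0.35, 0, 0, 0, 0, 0, 0], [0.35, 0, 0, 0, 0, 0, 0], [0.35, 0, 0, 0, 0, 0, 0], [0.35, 0, 0, 0, 0, 0, 0], [0.35, 0, 0, 0, 0, 0, 0], [0.35, 0, 0, 0, 0, 0, 0]]}}

```text
clock: 13.65
tool_pos: [0.49, -0.2052, 0.2186]
eef_rot: [0.994, -0.112, 0.006, -0.004]
contact_force: [0.5, 0.1, 0.1]
opening: 0.346
```

```bash
python3 - <<'E'
from h import *
st()
shot("top","pics/top8.png");shot("side","pics/side8.png")
crop("side","pics/side8.png",200,120,330,220,6,"pics/cs8.png")
crop("top","pics/top8.png",200,125,320,240,5,"pics/ct8.png")
E
```

```text
t 13.65 stop-frame [-303.8    2.4  218.6] z tool [ 0.009 -0.011 -1.   ] x tool [ 0.014 -1.     0.011] F [ 0.18 -0.48  0.11] q [ 0.59  0.62 -0.44  1.87  0.37  0.72 -0.28] op 0.346
```

View pics/cs8.png

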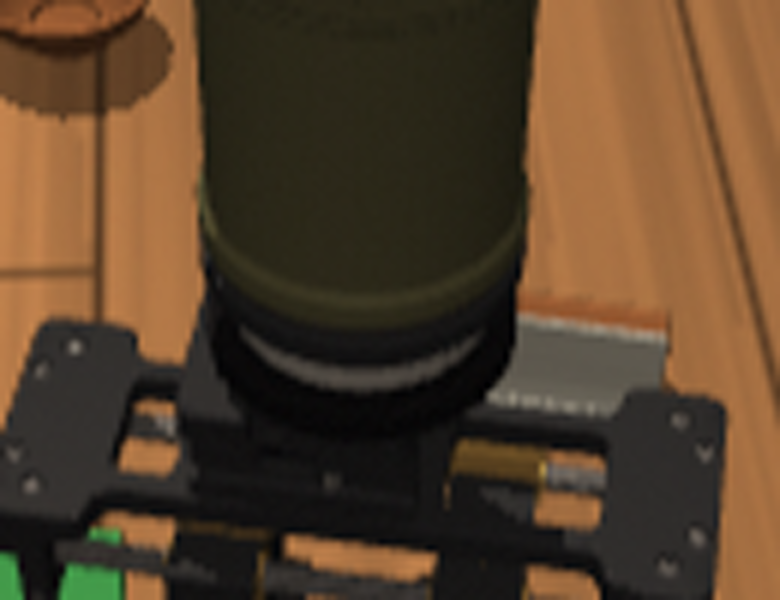

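View pics/ct8.png

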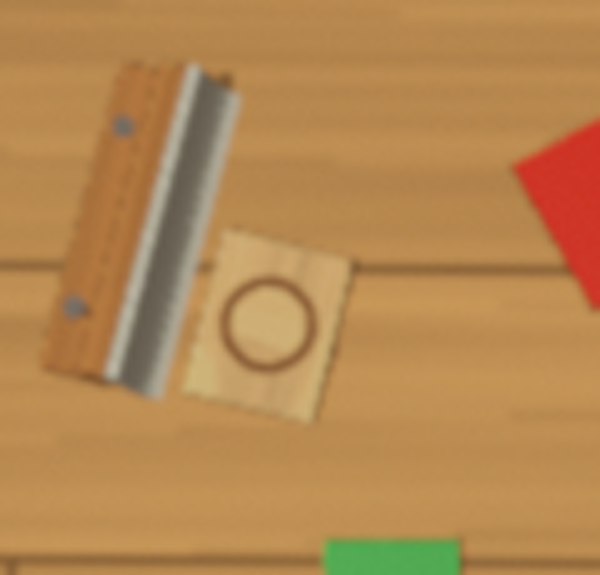

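View pics/side8.png

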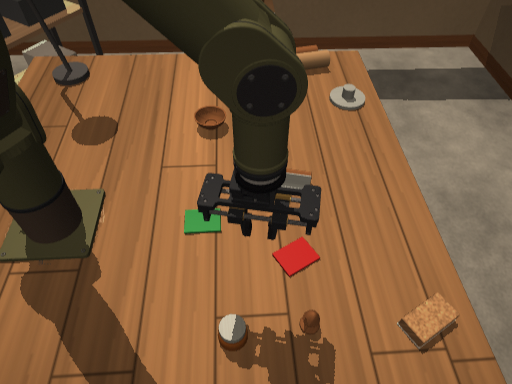

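The blank lies parallel to the stop, groove up, with a gap to the toe. The finial, bowl and jar are at the same pixels as at the start. One numeric check for flatness and clearance remains before I hand in.

```bash
python3 - <<'E'
from h import *
f=lambda u,v,z: px2w("top",(200+(u+.5)/5-.5,125+(v+.5)/5-.5),z)
P=[f(*p,.008) for p in [(226,228),(355,260),(316,422),(183,390)]]
print([toS(p).round(1) for p in P],[round(float(np.linalg.norm(P[i]-P[(i+1)%4]))*1000,1) for i in range(4)])
a=cv2.imread("pics/side0.png").astype(int);b=cv2.imread("pics/side8.png").astype(int)
for n,(u,v,w) in dict(jar=(232,325,18),finial=(311,318,10),bowl=(208,117,14)).items():
    print(n,np.abs(a-b)[v-w:v+w,u-w:u+w].mean().round(1))
r.finish_job()
E
```

```text
[array([-10.1,  -7.6,   8. ]), array([-80.4,  -7.5,   8. ]), array([-81.3,  80.9,   8. ]), array([-9.7, 81.5,  8. ])] [70.3, 88.4, 71.6, 89.1]
jar 27.9
finial 12.7
bowl 13.4
the job is handed in; nothing more can be done
```

The pixel differences at the bystanders are larger than I expected. I'll compare the saved pictures to find out why.

```bash
python3 - <<'E'
import cv2,numpy as np
row=[]
for f in ("side0","side8"):
    im=cv2.imread(f"pics/{f}.png")
    row.append(np.hstack([cv2.resize(im[v-30:v+30,u-30:u+30],(240,240)) for u,v in ((232,325),(311,318),(208,117))]))
cv2.imwrite("pics/cmp.png",np.vstack(row))
E
```

```text
(no output)
```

View pics/cmp.png

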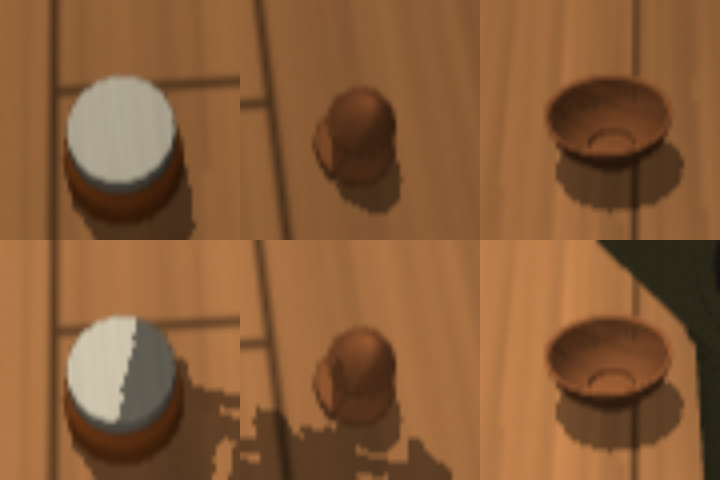

